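# Draw the model's drying tray out and close the other one

### The job

One of the drying unit's two trays carries the model truck, the other a mixing cup; both trays stand part-way out. Hook a fingertip behind the front lip of the truck's tray and draw it all the way out to its stop, and push the cup's tray fully home, in either order. The paint is fresh, so do not touch or lift the truck or the cup, do not pinch the lips, and leave everything else on the desk where it is.

Things in the scene. Friction and masses are not known exactly. Their poses are not given: they have to be found in the camera images.
- drying_unit: grey two-tray drying unit on four 90 mm legs, fixed to the desk, 120 deep, 206 wide, top 150 high (mm); top: 10 mm cross-bar at the front, 55 mm shelf at the back, open between. Origin on the desk, mid-width, 55 mm behind its front edge; x to its back (trays come out along -x), y to its left. Tray middles at y +51.5 and -51.5, floors 99 mm up; a home tray's lip has its front face 30 mm before the unit's front edge
- left_tray (a joint): travel of the left tray in m along the unit's -x axis: 0 = fully home in the unit, 0.11 = drawn right out to its stop. Starts part-way, 0.03 to 0.05. It slides against about 2 N of friction and stays where it is left
- right_tray (a joint): travel of the right tray in m along the unit's -x axis: 0 = fully home in the unit, 0.11 = drawn right out to its stop. Starts part-way, 0.03 to 0.05. It slides against about 2 N of friction and stays where it is left
- left_lip (a point): middle of the top edge (126 mm above the desk) of the left tray's upturned front lip, at half its 6 mm thickness (+y side of the unit; x axis points into the unit). Plain aluminium plate 92 mm wide, its top 27 mm above the tray's floor, with a 2.5 mm bead. At the start 45 mm or more of bare tray lies behind it, and 50 mm or more up to the unit's front edge
- right_lip (a point): middle of the top edge (126 mm above the desk) of the right tray's upturned front lip, at half its 6 mm thickness (-y side of the unit; x axis points into the unit). Plain aluminium plate 92 mm wide, its top 27 mm above the tray's floor, with a 2.5 mm bead. At the start 45 mm or more of bare tray lies behind it, and 50 mm or more up to the unit's front edge
- truck_mid (a point): middle (half-way up) of the dark grey model truck, 28 mm wide, 62 mm long (its y axis) and 30 mm high, standing loose across one of the two trays (which one varies) just inside the unit's front, under the opening. Freshly painted: not to be touched
- cup: small steel mixing cup, 36 mm across, 18 mm high, standing loose in the other tray; origin at the middle of its underside. Not to be touched
- stick: flat sanding stick 19 x 150 x 6 mm lying on the unit's rear shelf; bystander
- dropper: dropper bottle, 26 mm across, 74 mm high, standing left of the unit; bystander
- jar: small paint jar, 35 mm across, 49 mm high, on the desk to the left; bystander
- nippers: nippers, 57 x 78 x 9 mm, flat on the desk to the left; bystander
- bottle_thinner: white bottle with blue bands, 70 mm across, 192 mm high, left of the unit; bystander
- truck: the same model truck as a whole; origin at the middle of its underside
Not all that is in view belongs to the job. Leave any pink or yellow look-alike of the truck alone.

How it is judged:
On the way:
1. the truck's tray is drawn outward (past 65 mm) by a finger bearing on the back of its lip (((y of truck_mid in the frame of drying_unit above 0.01 m and value of joint left_tray above 0.065 m and contact force between the fingers and left_tray_c4 above 0.5 N) or (y of truck_mid in the frame of drying_unit below -0.01 m and value of joint right_tray above 0.065 m and contact force between the fingers and right_tray_c4 above 0.5 N))), for 0.1 s.
At the end, for the whole second after the job is handed in: The tray with the truck is out to its stop (within 5 mm of its 110 mm travel), the tray with the cup is home (within 5 mm), truck and cup stand upright on their trays' floors, the truck is out in front of the unit's front edge or nearly so, the trays are at rest (((y of truck_mid in the frame of drying_unit above 0.01 m and value of joint left_tray above 0.105 m and value of joint right_tray below 0.005 m) or (y of truck_mid in the frame of drying_unit below -0.01 m and value of joint right_tray above 0.105 m and value of joint left_tray below 0.005 m)) and x of truck_mid in the frame of drying_unit below -0.065 m and height (world z) of truck_mid between 0.108 and 0.12 m and angle between each of truck_mid, cup's own z axis and vertical below 0.15 rad and height (world z) of cup between 0.095 and 0.105 m and velocity of joint left_tray between -0.005 and 0.005 m/s and velocity of joint right_tray between -0.005 and 0.005 m/s); the robot touches nothing.
It fails at once if the truck is touched by the robot (contact force between any of the fingers, the arm and truck above 0.3 N).
It fails at once if the cup is touched by the robot (contact force between any of the fingers, the arm and cup above 0.3 N).
It fails at once if the truck or the cup is lifted off its tray (height (world z) of truck_mid above 0.13 m or height (world z) of cup above 0.115 m).
It fails at once if a lip is pinched, front and back pressed at once ((contact force between the fingers and left_tray_c4 above 1 N and contact force between the fingers and left_tray_c5 above 1 N) or (contact force between the fingers and right_tray_c4 above 1 N and contact force between the fingers and right_tray_c5 above 1 N)).
It fails at once if a bystander is moved by more than 15 mm (distance of any of stick, dropper, jar, nippers, bottle_thinner from where it was at the start of the episode above 0.015 m).
It also fails if it takes over 51 s, if anything falls off the work surface, if the arm or the gripper's body presses on something with over 40 N, if the wrist force passes 120 N, or if a joint passes its speed limit or range.

### The arm

A 6-joint arm with a two-finger parallel gripper is mounted at the origin on a cart in front of the work surface, level with it; the furniture and walls round the work are solid. World frame = base frame: x ahead of the robot, y to its left, z up, the work surface at z = 0. Lengths are in m, angles in rad, forces in N, time in s.
With the tool pointing down it reaches from about 0.425 to 0.95 m from the base axis. Payload 3.5 kg.
Tool frame: the origin (TCP) lies at the very end of the fingers, on their centre line; the grasp point (between the pads) lies ctrl.tcp_to_grasp behind it (ctrl.tcp_to_grasp is the distance from the TCP to the grasp point, in m); z points along the fingers, y is the line along which they close (so a half turn about z gives the same grasp; the last joint's range is limited). The gripper opens to 85 mm and grips with 20 to 120 N. Pads are 22 mm wide; open, the fingers measure 114 mm over their backs; the gripper's body (76 mm by 85 mm) begins 54 mm behind the grasp point. The pads swing forward as they close: fully open they stand 13 mm farther back than shut.
Start: joints at [1.036, 0.286, 1.577, -0, 1.279, -0.15], TCP at [0.253, 0.626, 0.231] pointing down, gripper open.
Joint ranges: [-2.77, 2.77], [-0.9, 2.22], [0.21, 2.48], [-1.53, 4.67], [0.24, 2.81], [-2.84, 2.84]. Speed limits (rad/s): [2.79, 2.79, 3.14, 3.14, 3.14, 3.14].

### API

Orientations are given as a unit quaternion [x, y, z, w].
In Python, from plant import ctrl gives the robot as it stands.
- The arm moves only by the shell command python3 -m inch 'ROWS' [FORCE]. ROWS is JSON, a list of rows, each an object with "slide": the shift along the tool's x, y, z in cm, a list of three; "turn": the turn about the tool's z in rad; "grip": the finger opening in cm, from 0 to 8.54. A call has 1 to 20 rows; each row is the pose to reach, as a shift and turn from the pose commanded when the call began, along the tool's axes at that moment; what a row does not reach only later rows make up. A row lasts 1/10 s, in which the tool goes at most 50 mm and 8.59 degrees, less where a joint would pass 70% of its speed; a pose out of reach is approached as far as the arm can. A call with a gripper value outside its range is refused whole. The fingers move at their own pace and stop on an object; FORCE is the grip in N (left out, the last holds). Time passes only in rows, so rows that repeat a pose let the fingers close. It gives the time, the measured TCP pose, the force, the opening and the grip force at its end, in the units of the state.
- ctrl.get_state(): the state, without advancing time (a new reading comes with each control period).
- ctrl.read_camera(name): name is "side" or "top" or "wrist"; returns (picture, depth): 400x640x3 uint8, red, green, blue; 400x640 float32, m along the optical axis (not along the pixel's ray), 0 where there is no reading.
- ctrl.camera_info(name): a dict with "K" (3x3 intrinsics, pixels), "D" ([k1, k2, p1, p2, k3] as OpenCV has them; the pictures are not rectified), "camera_from_world" (4x4, takes a point from world to camera coordinates); the wrist camera has in their place "T_tool_cam" (4x4, takes a point from camera to tool coordinates, whose origin is the TCP and whose axes are the flange's). Camera axes: x right, y down, z forward; pixel columns grow to the right and rows downward; lengths in m; the calibration is good to about 2 mm. A picture is of the moment at which its call begins: read the wrist's pose just before it. camera_info takes no time and is no camera call.
- ctrl.sign_off(): hands the job in; it is judged then, once.
The state is a dict: "time": time; "qpos": joint angles; "dq": joint speeds; "joint_efforts": joint torques, N m; "eef_pos": TCP position; "tcp_rot": TCP orientation; "contact_force": force on the tool from outside, world axes, zero at the start; "wrist_torque": the same for the moment, N m; "opening": opening from 0.0 (shut) to 1.0 (fully open); "finger_force": force on a finger pad.
Only numpy, scipy, OpenCV 4.12 (cv2) and the standard library are available. Lean on these libraries where they do the work, as an engineer would, in place of code of your own. Each camera call takes 0.05 s, during which the arm holds its last target. There are 200 camera calls.

## Working session

There is one attempt and no reset: what is moved stays moved. The work goes in short steps, Python scripts to look and compute and a shell command to move; the robot and the scene stay as the last step left them, time stands still between calls to the robot, and variables do not carry over. Pictures are saved under pics/ and viewed, at most 10 in all, crops included, and the job is handed in when it is done.

```bash
mkdir -p pics; cat > h.py <<'E'
import numpy as np, cv2
from plant import ctrl
from scipy.spatial.transform import Rotation as R
def cam2world(name,st):
    i=ctrl.camera_info(name)
    if name!='wrist': return np.linalg.inv(i['camera_from_world'])
    T=np.eye(4);T[:3,:3]=R.from_quat(st['tcp_rot']).as_matrix();T[:3,3]=st['eef_pos']
    return T@np.array(i['T_tool_cam'])
def snap(name,tag):
    st=ctrl.get_state();im,d=ctrl.read_camera(name)
    np.savez(tag+'.npz',im=im,d=d,T=cam2world(name,st));cv2.imwrite(f'pics/{tag}.png',im[:,:,::-1])
def pts(name,tag,uv):
    z=np.load(tag+'.npz');i=ctrl.camera_info(name);uv=np.array(uv,float).reshape(-1,1,2)
    n=cv2.undistortPoints(uv,np.array(i['K']),np.array(i['D'])).reshape(-1,2)
    out=[]
    for (u,v),(a,b) in zip(uv.reshape(-1,2),n):
        w=z['d'][int(v)-1:int(v)+2,int(u)-1:int(u)+2];w=w[w>0];dd=np.median(w) if len(w) else np.nan
        out.append((z['T']@[a*dd,b*dd,dd,1])[:3])
    return np.array(out)
E
python3 - <<'E'
from h import *
snap('top','t0');snap('side','s0')
print(ctrl.get_state()['eef_pos'],ctrl.get_state()['tcp_rot'],ctrl.tcp_to_grasp)
a=cv2.imread('pics/t0.png');b=cv2.imread('pics/s0.png')
E
```

```text
[0.2530505  0.62513405 0.23004871] [ 1.91226228e-01  9.81545407e-01 -1.00974604e-03 -3.53254537e-04] 0.0187
```

View pics/t0.png

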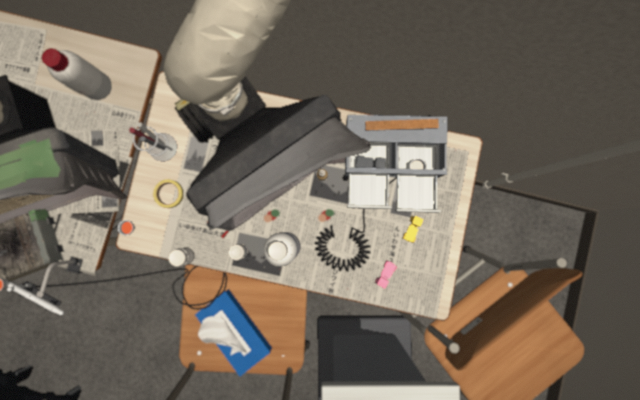

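View pics/s0.png

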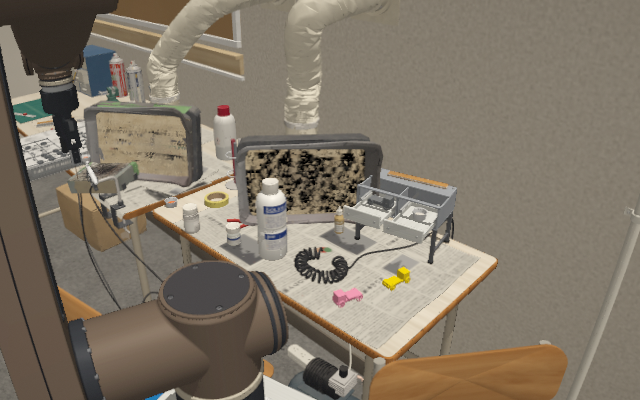

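The drying unit is at about (345–447, 115–212) in the top view and (345–455, 170–260) in the side view. The pink car (348,296) and the yellow one (397,279) on the desk are look-alikes. The dark object in the unit at top (372,163) should be the truck. I'll enlarge it to confirm.

```bash
python3 - <<'E'
from h import *
a=cv2.imread('pics/t0.png')[105:220,335:455];b=cv2.imread('pics/s0.png')[160:265,335:465]
a=cv2.resize(a,(720,690)[:2] and (600,575),interpolation=cv2.INTER_CUBIC)
cv2.imwrite('pics/ta.png',a)
b=cv2.resize(b,None,fx=5,fy=5,interpolation=cv2.INTER_CUBIC);cv2.imwrite('pics/sa.png',b)
P=[(349,118),(446,118),(445,172),(350,172),(368,205),(416,210),(368,190),(416,190),(372,163),(417,164),(400,125)]
print(np.c_[P,pts('top','t0',P).round(3)])
E
```

```text
[[ 3.49e+02  1.18e+02  7.40e-01  9.60e-02  1.51e-01]
 [ 4.46e+02  1.18e+02  7.37e-01 -1.04e-01  1.49e-01]
 [ 4.45e+02  1.72e+02  6.25e-01 -9.80e-02  1.50e-01]
 [ 3.50e+02  1.72e+02  6.33e-01  9.30e-02  1.10e-01]
 [ 3.68e+02  2.05e+02  5.61e-01  5.80e-02  1.27e-01]
 [ 4.16e+02  2.10e+02  5.49e-01 -4.20e-02  1.27e-01]
 [ 3.68e+02  1.90e+02  5.95e-01  5.40e-02  9.90e-02]
 [ 4.16e+02  1.90e+02  5.94e-01 -5.00e-02  9.90e-02]
 [ 3.72e+02  1.63e+02  6.51e-01  4.60e-02  1.15e-01]
 [ 4.17e+02  1.64e+02  6.49e-01 -5.20e-02  1.05e-01]
 [ 4.00e+02  1.25e+02  7.22e-01 -7.00e-03  1.56e-01]]
```

View pics/ta.png

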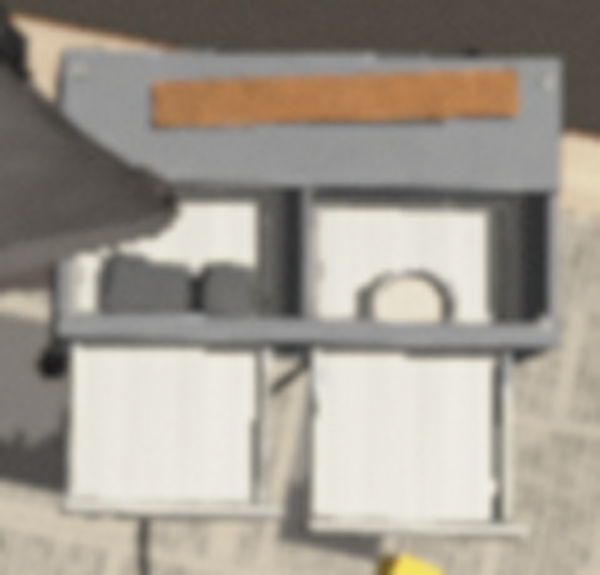

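View pics/sa.png

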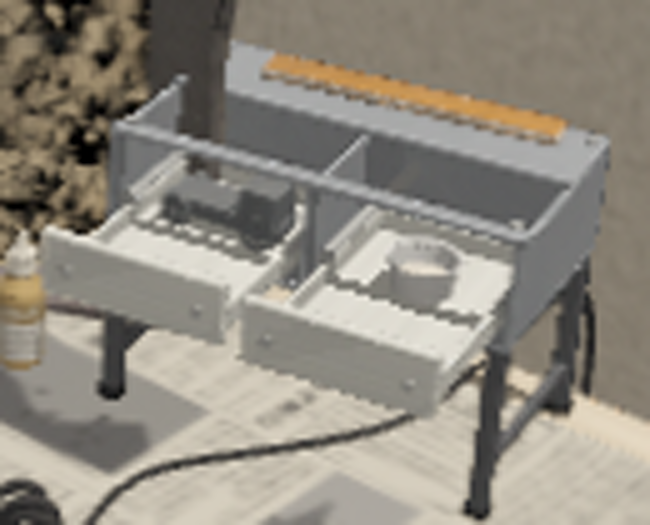

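The side crop shows the dark grey truck standing in the left tray at about (235,205), and the cup in the right tray at (425,270). The pink and yellow cars on the desk are decoys. Next I'll check the hood's height and the lip edges.

```bash
python3 - <<'E'
from h import *
P=[(x,y) for y in range(105,250,20) for x in range(195,380,25)]
Q=pts('top','t0',P)
for p,q in zip(P,Q):
    if q[2]>0.03: print(p,q.round(2))
import itertools
# dense cloud on lips tops
z=np.load('t0.npz')
g=[(x,y) for y in range(110,222) for x in range(340,455)]
W=pts('top','t0',g)
m=(abs(W[:,2]-.127)<.004)&(W[:,0]<.59)
for n,s in(('L',W[:,1]>0.005),('R',W[:,1]<-0.005)):
    w=W[m&s]; c=np.polyfit(w[:,1],w[:,0],1);print(n,len(w),w.min(0).round(3),w.max(0).round(3),w.mean(0).round(4),c.round(3))
m=(W[:,2]>.145)&(W[:,2]<.153)&(W[:,0]<.65);w=W[m];print('bar',w.min(0),w.max(0),np.polyfit(w[:,1],w[:,0],1))
m=(W[:,2]>.145)&(W[:,2]<.153)&(W[:,0]>.73);w=W[m];print('rear',w.min(0),w.max(0))
for n,s in(('truck',W[:,1]>0.0),('cup',W[:,1]<-0.0)):
    m=s&(W[:,2]>.108)&(W[:,2]<.135)&(W[:,0]>.635)&(W[:,0]<.68)&(abs(W[:,1])<.085);w=W[m];print(n,len(w),w.min(0),w.max(0))
E
```

```text
(195, 105) [0.77 0.42 0.15]
(220, 105) [0.74 0.34 0.23]
(245, 105) [0.77 0.31 0.16]
(295, 105) [0.75 0.2  0.21]
(320, 105) [0.74 0.16 0.23]
(195, 125) [0.73 0.42 0.13]
(220, 125) [0.73 0.36 0.14]
(245, 125) [0.72 0.31 0.17]
(270, 125) [0.71 0.25 0.21]
(295, 125) [0.71 0.2  0.23]
(320, 125) [0.71 0.16 0.22]
(345, 125) [0.71 0.11 0.21]
(370, 125) [0.72 0.05 0.16]
(220, 145) [0.68 0.36 0.17]
(245, 145) [0.67 0.3  0.21]
(270, 145) [0.67 0.25 0.23]
(295, 145) [0.67 0.2  0.22]
(320, 145) [0.67 0.16 0.23]
(345, 145) [0.67 0.11 0.24]
(370, 145) [0.67 0.06 0.24]
(220, 165) [0.63 0.34 0.22]
(245, 165) [0.63 0.3  0.23]
(270, 165) [0.63 0.25 0.22]
(295, 165) [0.63 0.2  0.23]
(320, 165) [0.63 0.16 0.25]
(345, 165) [0.65 0.1  0.11]
(370, 165) [0.65 0.05 0.11]
(195, 185) [0.6  0.39 0.23]
(220, 185) [0.6  0.34 0.23]
(245, 185) [0.6  0.3  0.22]
(270, 185) [0.59 0.25 0.23]
(370, 185) [0.61 0.05 0.1 ]
(195, 205) [0.56 0.39 0.22]
(220, 205) [0.56 0.34 0.22]
(245, 205) [0.56 0.29 0.23]
(370, 205) [0.56 0.05 0.13]
(220, 225) [0.52 0.37 0.12]
(270, 245) [0.48 0.25 0.19]
(295, 245) [0.48 0.21 0.15]
L 124 [0.554 0.01  0.123] [0.561 0.099 0.129] [0.5581 0.0558 0.1273] [0.033 0.556]
R 122 [ 0.545 -0.093  0.123] [ 0.552 -0.006  0.129] [ 0.5491 -0.0493  0.1271] [0.023 0.55 ]
bar [ 0.62127034 -0.1020541   0.14509836] [0.64871712 0.10365178 0.15169979] [0.02521172 0.62978983]
rear [ 0.73058545 -0.10368858  0.14770394] [0.74655413 0.10024513 0.15286995]
truck 412 [0.63790573 0.00084952 0.10842146] [0.67982874 0.08023316 0.13228757]
cup 99 [ 0.63862719 -0.06992487  0.1080444 ] [ 0.67946271 -0.00697866  0.1171081 ]
```

Truck is in the left tray (lip at x≈0.558), with the cup in the right one (lip at x≈0.549). The unit is yawed about -0.027 rad. First I'll rise and travel to a point in front of the right lip, closing the fingers on the way.

```bash
python3 -m inch '[{"slide":[0,0,-5],"turn":0,"grip":0},{"slide":[0,0,-10],"turn":0,"grip":0},{"slide":[0,0,-10],"turn":0,"grip":0},{"slide":[-48,-53,-10],"turn":-0.36,"grip":0},{"slide":[-48,-53,-10],"turn":-0.36,"grip":0},{"slide":[-48,-53,-10],"turn":-0.36,"grip":0},{"slide":[-48,-53,-10],"turn":-0.36,"grip":0},{"slide":[-48,-53,-10],"turn":-0.36,"grip":0},{"slide":[-48,-53,-10],"turn":-0.36,"grip":0},{"slide":[-48,-53,-10],"turn":-0.36,"grip":0},{"slide":[-48,-53,-10],"turn":-0.36,"grip":0},{"slide":[-48,-53,-10],"turn":-0.36,"grip":0},{"slide":[-48,-53,-10],"turn":-0.36,"grip":0},{"slide":[-48,-53,-10],"turn":-0.36,"grip":0},{"slide":[-48,-53,-10],"turn":-0.36,"grip":0},{"slide":[-48,-53,-10],"turn":-0.36,"grip":0},{"slide":[-48,-53,-10],"turn":-0.36,"grip":0},{"slide":[-48,-53,-10],"turn":-0.36,"grip":0},{"slide":[-48,-53,-10],"turn":-0.36,"grip":0},{"slide":[-48,-53,-10],"turn":-0.36,"grip":0}]'
python3 -c "
from h import *
s=ctrl.get_state();print(s['eef_pos'],R.from_quat(s['tcp_rot']).as_matrix().round(3),s['contact_force'],s['opening'])
snap('wrist','w1')"
```

```text
time: 2.1
eef_pos: [0.499, -0.045, 0.3309]
tcp_rot: [0.012, 1.0, 0.001, -0.0]
contact_force: [0.5, -0.1, 0.5]
opening: 0.001
finger_force: 0.0
[ 0.49895388 -0.04501828  0.33090919] [[-1.     0.025 -0.001]
 [ 0.025  1.     0.001]
 [ 0.001  0.001 -1.   ]] [ 0.52993499 -0.1253983   0.47736187] 0.0012918073380638719
```

View pics/w1.png

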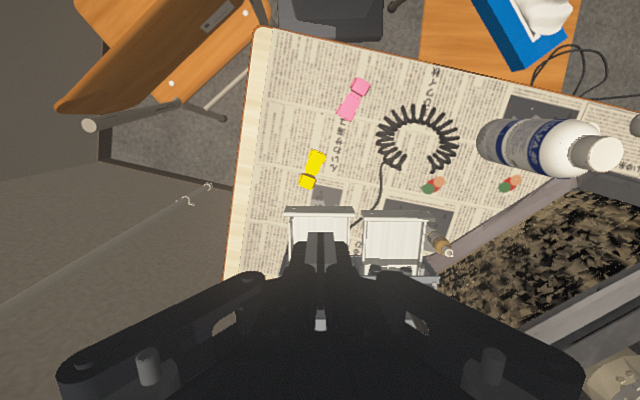

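The wrist view shows the closed fingers at (320,240). The right lip is at about (288–353, 212) and the left one at (362–437, 214). The tool x axis now points along the trays' outward direction. I'll take a second lip measurement from this view.

```bash
python3 - <<'E'
from h import *
g=[(x,y) for y in range(195,235) for x in range(280,442)]
W=pts('wrist','w1',g)
for n,a,b in(('R',-.09,-.01),('L',.015,.095)):
    m=(abs(W[:,2]-.126)<.004)&(W[:,1]>a)&(W[:,1]<b)&(W[:,0]<.59);w=W[m]
    c=np.polyfit(w[:,1],w[:,0],1);print(n,len(w),w.min(0).round(4),w.max(0).round(4),w.mean(0).round(4),c.round(4))
E
```

```text
R 363 [ 0.5451 -0.0898  0.122 ] [ 0.5525 -0.0103  0.13  ] [ 0.5484 -0.0506  0.1278] [0.0268 0.5497]
L 337 [0.5545 0.0151 0.1228] [0.562  0.0949 0.13  ] [0.5578 0.0566 0.1281] [0.0379 0.5556]
```

Descend in front of the right lip, then push it in gently.

```bash
python3 -m inch '[{"slide":[0,-0.4,4],"turn":0,"grip":0},{"slide":[0,-0.4,9],"turn":0,"grip":0},{"slide":[0,-0.4,14],"turn":0,"grip":0},{"slide":[0,-0.4,18],"turn":0,"grip":0},{"slide":[0,-0.4,21.5],"turn":0,"grip":0},{"slide":[0,-0.4,21.7],"turn":0,"grip":0},{"slide":[-2,-0.4,21.7],"turn":0,"grip":0},{"slide":[-3,-0.4,21.7],"turn":0,"grip":0},{"slide":[-3.5,-0.4,21.7],"turn":0,"grip":0},{"slide":[-4,-0.4,21.7],"turn":0,"grip":0},{"slide":[-4.5,-0.4,21.7],"turn":0,"grip":0},{"slide":[-5,-0.4,21.7],"turn":0,"grip":0}]'
python3 -m inch '[{"slide":[-0.5,0,0],"turn":0,"grip":0},{"slide":[-1,0,0],"turn":0,"grip":0},{"slide":[-1.5,0,0],"turn":0,"grip":0},{"slide":[-2,0,0],"turn":0,"grip":0},{"slide":[-2.4,0,0],"turn":0,"grip":0},{"slide":[-2.7,0,0],"turn":0,"grip":0},{"slide":[-2.9,0,0],"turn":0,"grip":0},{"slide":[-2.9,0,0],"turn":0,"grip":0}]'
```

```text
time: 3.35
eef_pos: [0.5492, -0.051, 0.1147]
tcp_rot: [0.012, 1.0, -0.0, -0.0]
contact_force: [-1.8, 0.1, 1.3]
opening: 0.001
finger_force: 1.1
time: 4.15
eef_pos: [0.5786, -0.0517, 0.1142]
tcp_rot: [0.012, 1.0, 0.0, 0.0]
contact_force: [-0.2, -0.8, -0.1]
opening: -0.005
finger_force: 0.1
```

```bash
python3 -m inch '[{"slide":[-0.15,0,0],"turn":0,"grip":0},{"slide":[-0.3,0,0],"turn":0,"grip":0},{"slide":[-0.3,0,0],"turn":0,"grip":0}]'
python3 -m inch '[{"slide":[-0.1,0,0],"turn":0,"grip":0},{"slide":[-0.2,0,0],"turn":0,"grip":0},{"slide":[-0.2,0,0],"turn":0,"grip":0}]'
python3 -m inch '[{"slide":[-0.1,0,0],"turn":0,"grip":0},{"slide":[-0.2,0,0],"turn":0,"grip":0},{"slide":[-0.2,0,0],"turn":0,"grip":0}]'
```

```text
time: 4.45
eef_pos: [0.5812, -0.0518, 0.1142]
tcp_rot: [0.012, 1.0, 0.0, -0.0]
contact_force: [-1.7, -1.8, -0.5]
opening: 0.001
finger_force: 0.7
time: 4.75
eef_pos: [0.582, -0.0518, 0.1142]
tcp_rot: [0.012, 1.0, 0.0, -0.002]
contact_force: [-4.2, -0.7, 2.4]
opening: -0.001
finger_force: 2.8
time: 5.05
eef_pos: [0.5821, -0.0518, 0.1142]
tcp_rot: [0.012, 1.0, 0.0, -0.005]
contact_force: [-11.7, -1.6, 7.3]
opening: -0.0
finger_force: 5.8
```

The force rose at x=0.582, so the right tray is home. Now I'll back off, lift and move over behind the left lip.

```bash
python3 -m inch '[{"slide":[1,0,0],"turn":0,"grip":0},{"slide":[4,0,0],"turn":0,"grip":0},{"slide":[4,0,-4],"turn":0,"grip":0},{"slide":[4,0,-8],"turn":0,"grip":0},{"slide":[3,4,-8],"turn":0,"grip":0},{"slide":[1,8,-8],"turn":0,"grip":0},{"slide":[0,9.7,-8],"turn":0,"grip":0},{"slide":[0,9.7,-8],"turn":0,"grip":0},{"slide":[0,9.7,-8],"turn":0,"grip":0}]'
python3 - <<'E'
from h import *
snap('wrist','w2');snap('top','t2')
a=cv2.imread('pics/w2.png');b=cv2.resize(cv2.imread('pics/t2.png')[105:225,335:455],(400,400),interpolation=cv2.INTER_CUBIC)
c=np.zeros((400,800,3),np.uint8);c[:,:400]=a[:,120:520];c[:,400:]=b;cv2.imwrite('pics/c2.png',c)
E
```

```text
time: 5.95
eef_pos: [0.5876, 0.0452, 0.1942]
tcp_rot: [0.012, 1.0, -0.0, 0.0]
contact_force: [-0.2, 0.1, 0.3]
opening: 0.001
finger_force: 0.0
```

View pics/c2.png

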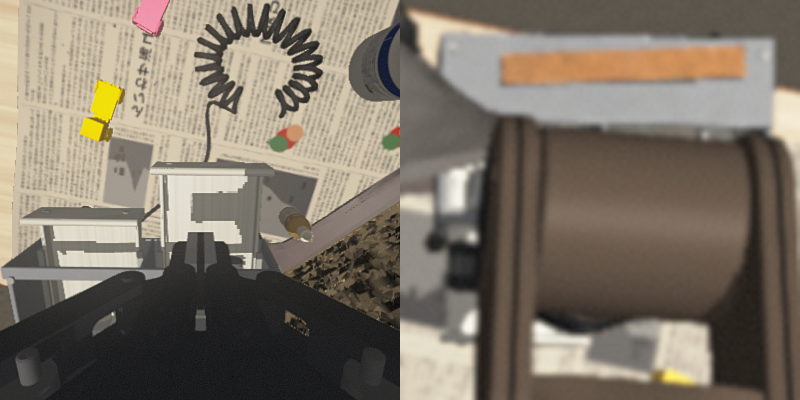

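The left half of the picture (wrist view) shows the fingertips at (200,240), between the left lip at (212,168) and the cross-bar at (150,272). The right tray sits further in. Next I'll descend and hook the lip.

```bash
python3 -m inch '[{"slide":[0,0,3],"turn":0,"grip":0},{"slide":[0,0,6],"turn":0,"grip":0},{"slide":[0,0,8],"turn":0,"grip":0},{"slide":[0,0,8.6],"turn":0,"grip":0},{"slide":[0,0,8.6],"turn":0,"grip":0},{"slide":[0.6,0,8.6],"turn":0,"grip":0},{"slide":[1.1,0,8.6],"turn":0,"grip":0},{"slide":[1.5,0,8.6],"turn":0,"grip":0},{"slide":[1.9,0,8.6],"turn":0,"grip":0},{"slide":[2.3,0,8.6],"turn":0,"grip":0}]'
```

```text
time: 7.05
eef_pos: [0.5655, 0.0456, 0.1096]
tcp_rot: [0.012, 1.0, -0.0, 0.002]
contact_force: [2.0, 0.0, 1.6]
opening: 0.001
finger_force: 1.1
```

Contact is 2 N in +x, so the finger is bearing on the back of the lip. Now the pull.

```bash
python3 -m inch '[{"slide":[0.5,0,0],"turn":0,"grip":0},{"slide":[1,0,0],"turn":0,"grip":0},{"slide":[1.5,0,0],"turn":0,"grip":0},{"slide":[2,0,0],"turn":0,"grip":0},{"slide":[2.5,0,0],"turn":0,"grip":0},{"slide":[3,0,0],"turn":0,"grip":0},{"slide":[3.5,0,0],"turn":0,"grip":0},{"slide":[4,0,0],"turn":0,"grip":0},{"slide":[4.5,0,0],"turn":0,"grip":0},{"slide":[4.9,0,0],"turn":0,"grip":0},{"slide":[5.2,0,0],"turn":0,"grip":0},{"slide":[5.4,0,0],"turn":0,"grip":0},{"slide":[5.6,0,0],"turn":0,"grip":0}]'
python3 -m inch '[{"slide":[0.15,0,0],"turn":0,"grip":0},{"slide":[0.3,0,0],"turn":0,"grip":0},{"slide":[0.3,0,0],"turn":0,"grip":0}]'
python3 -m inch '[{"slide":[0.15,0,0],"turn":0,"grip":0},{"slide":[0.3,0,0],"turn":0,"grip":0},{"slide":[0.3,0,0],"turn":0,"grip":0}]'
```

```text
time: 8.35
eef_pos: [0.5083, 0.0471, 0.1082]
tcp_rot: [0.012, 1.0, 0.0, -0.0]
contact_force: [2.8, 2.4, 0.4]
opening: -0.003
finger_force: 1.0
time: 8.65
eef_pos: [0.5052, 0.047, 0.1081]
tcp_rot: [0.012, 1.0, -0.0, -0.0]
contact_force: [1.6, 0.6, 0.5]
opening: 0.001
finger_force: 0.6
time: 8.95
eef_pos: [0.5034, 0.047, 0.1082]
tcp_rot: [0.013, 1.0, -0.0, 0.002]
contact_force: [5.6, 1.2, -3.3]
opening: 0.004
finger_force: 2.6
```

```bash
python3 -m inch '[{"slide":[0.1,0,0],"turn":0,"grip":0},{"slide":[0.2,0,0],"turn":0,"grip":0},{"slide":[0.2,0,0],"turn":0,"grip":0}]'
```

```text
time: 9.25
eef_pos: [0.5035, 0.047, 0.1084]
tcp_rot: [0.013, 1.0, -0.0, 0.005]
contact_force: [10.9, 0.9, -7.7]
opening: -0.004
finger_force: 5.6
```

The left tray is at its stop: x stays put while the force rises. I'll release, lift away and check.

```bash
python3 -m inch '[{"slide":[-0.6,0,0],"turn":0,"grip":0},{"slide":[-1.2,0,0],"turn":0,"grip":0},{"slide":[-1.2,0,0],"turn":0,"grip":0},{"slide":[-1.2,0,-4],"turn":0,"grip":0},{"slide":[-1.2,0,-8],"turn":0,"grip":0},{"slide":[-1.2,0,-12],"turn":0,"grip":0},{"slide":[-1.2,0,-17],"turn":0,"grip":0},{"slide":[0,-5,-20],"turn":0,"grip":0},{"slide":[0,-10,-20],"turn":0,"grip":0},{"slide":[0,-15,-20],"turn":0,"grip":0},{"slide":[0,-20,-20],"turn":0,"grip":0},{"slide":[0,-25,-20],"turn":0,"grip":0},{"slide":[0,-30,-20],"turn":0,"grip":0},{"slide":[0,-35,-20],"turn":0,"grip":0},{"slide":[0,-35,-20],"turn":0,"grip":0},{"slide":[0,-35,-20],"turn":0,"grip":0}]'
python3 - <<'E'
from h import *
snap('top','t3');snap('side','s3')
f=lambda p,y0,y1,x0,x1:cv2.resize(cv2.imread(p)[y0:y1,x0:x1],(400,400),interpolation=cv2.INTER_CUBIC)
cv2.imwrite('pics/c3.png',np.hstack([f('pics/t3.png',105,245,325,465),f('pics/s3.png',155,275,335,465)]))
g=[(x,y) for y in range(110,250) for x in range(340,455)]
W=pts('top','t3',g)
for n,a,b in(('R',-.09,-.01),('L',.015,.095)):
    m=(abs(W[:,2]-.127)<.004)&(W[:,1]>a)&(W[:,1]<b)&(W[:,0]<.605);w=W[m];h,e=np.histogram(w[:,0],bins=np.arange(.46,.61,.005));print(n,[(round(x,3),k) for x,k in zip(e,h) if k],w[:,0].mean())
E
```

```text
time: 10.85
eef_pos: [0.4911, -0.3038, 0.3075]
tcp_rot: [0.014, 1.0, 0.001, -0.001]
contact_force: [-0.1, 0.1, 0.0]
opening: -0.004
finger_force: 0.0
R [(np.float64(0.59), np.int64(48)), (np.float64(0.595), np.int64(66))] 0.5953197584330424
L [(np.float64(0.485), np.int64(64)), (np.float64(0.49), np.int64(51)), (np.float64(0.57), np.int64(23)), (np.float64(0.575), np.int64(25)), (np.float64(0.58), np.int64(20)), (np.float64(0.585), np.int64(28)), (np.float64(0.59), np.int64(7))] 0.5327355816798802
```

View pics/c3.png

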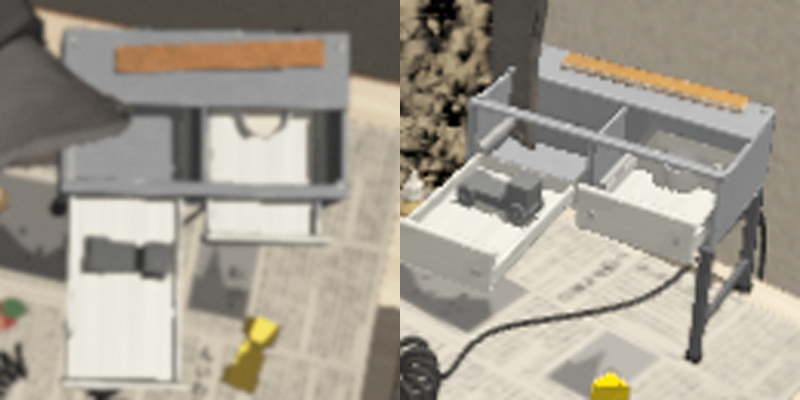

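The left half shows the truck upright on the fully drawn left tray at (125,255). The cup is in the home right tray at (262,122). The two lips are about 109 mm apart along the travel, which matches the 110 mm travel within measuring error. Handing in.

```bash
python3 -c "
from plant import ctrl
print(ctrl.sign_off())"
```

```text
the job is handed in; nothing more can be done
None
```

The job is handed in, with no verdict shown yet: the truck's left tray is drawn out to its stop and the cup's right tray is fully home, both confirmed by contact force and camera, with truck and cup untouched.

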